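# Refit a spring-pin guide roller in its yoke

## Task

Take the guide roller out of the wooden cradle and fit it back in the green yoke: the long spring-loaded pin goes in the recess of the taller cheek, the short fixed pin in the recess of the lower cheek. Push the spring pin in against the taller cheek just far enough to pass between the cheeks, let both pins go home in their recesses and let go; do not force it, and leave the other things on the bench where they are.

Things in the scene. Friction and masses are not known exactly. Their poses are not given: they have to be found in the camera images.
- yoke: Green-painted yoke fixed to the bench. Origin on the bench under the middle of its base (100 x 210 mm, 22 mm high); z up; y along the base, from the lower cheek (-y) to the taller (+y). A rigid head on the base carries both cheeks. The head is clamped on a slide, h = -24 to +24 mm along y from the base's middle; h is not reported: find it by touch. Over 25 N on the yoke counts as forced.
- yoke_mid (a point): Point 80 mm above the yoke's origin, same axes, at recess height. Cheeks: 44 mm wide, 14 thick; inner faces at y = h + 47.5 mm (taller, top 118 mm above bench) and y = h - 47.5 mm (lower, top 89 mm above bench), 95 mm apart. Each inner face has a square blind recess 11 x 11 mm, 8 deep, centred at x = 0, 80 mm above the bench. Free space between the cheeks from 32 mm above the bench up.
- roller_center (a point): Centre of the loose roller: aluminium cylinder 26 mm across, 80 mm long, about 0.2 kg, lying level; grip it across its middle. y is its long axis, towards the spring-pin end. At the -y end a fixed round-nosed steel pin, 8 mm across, 7 mm long. Overall length with the spring pin free 111 mm: it must be 16 to 20 mm shorter to pass between the cheeks.
- roller_sprung_end (a point): Middle of the roller's end face with the spring pin, 40 mm along +y from its centre, same axes; a dark band marks this end. The round-nosed steel spring pin, 8 mm across, stands 24 mm out when free. It slides 20 mm inward: starts to give at 3 N, 0.25 N more per mm, 8 N at full travel, then it is solid.
- cradle: Wooden cradle, fixed: foot 70 x 90 mm, 10 mm high, with two 8 mm thick V-rests 58 mm apart along y that hold the roller's axis 50 mm above the bench. Origin on the bench under its middle. Between the rests the roller's middle is free for the fingers on both sides and below (50 mm along y).
- oil_bottle: Bystander: white oil bottle, 48 mm across, 110 mm high, standing. Origin at the middle of its underside.
- screwdriver: Bystander: screwdriver 170 mm long, lying. Origin under it; x along it towards the tip.
- lens_ring: Bystander: dark steel ring, 60 mm across, 12 mm high, lying flat. Origin at the middle of its underside.
Mind the look-alikes: they are no part of the job. What is meant by the part that bears roller_center is not pink or turquoise, and is the smaller of those in its own colour.

How it is judged:
By the outcome, as a careful person would: the job done as asked, in the order asked, and still so for the second after the job is handed in, with the robot touching nothing.
It also fails if it takes over 61 s, if anything falls off the work surface, if the arm or the gripper's body presses on something with over 40 N, if the wrist force passes 120 N, or if a joint passes its speed limit or range.

## Robot

A 6-joint arm with a two-finger parallel gripper is mounted at the origin on the work surface. World frame = base frame: x ahead of the robot, y to its left, z up, the work surface at z = 0. Lengths are in m, angles in rad, forces in N, time in s.
With the tool pointing down it reaches from about 0.325 to 0.9 m from the base axis. Payload 6.1 kg.
Tool frame: the origin (TCP) lies midway between the tips of the shut fingers; the grasp point (between the pads) lies 19 mm behind it (env.grasp_offset is the distance from the TCP to the grasp point, in m); z points along the fingers, y is the direction in which the jaws open and shut (so a half turn about z gives the same grasp; the last joint's range is limited). The gripper opens to 85 mm and grips with 20 to 120 N. Pads are 22 mm wide; open, the fingers measure 114 mm over their backs; the gripper's body (76 mm by 85 mm) begins 54 mm behind the grasp point. The pads swing forward as they close: fully open they stand 13 mm farther back than shut.
Start: joints at [1.193, 0.22, 1.526, -0, 1.395, -0.126], TCP at [0.156, 0.605, 0.231] pointing down, gripper open.
Joint ranges: [-2.98, 2.98], [-0.91, 2.08], [0.09, 2.57], [-1.24, 4.39], [0.2, 2.65], [-2.68, 2.68]. Speed limits (rad/s): [2.57, 2.57, 3.01, 3.14, 3.14, 3.14].

## Interface

Orientations are given as [roll, pitch, yaw] about the fixed x, y, z axes, in that order (R = Rz(yaw) Ry(pitch) Rx(roll)).
In Python, from cell import env, grab_frame, job gives the robot as it stands.
- The arm moves only by the tool jog_arm, never from a script. Its argument "commands" is one flat list of numbers, 5 for each row, row after row: the opening, from -1 (shut) to 1 (fully open), so that 0 is half open, then the shift along the tool's x, y, z in units of 75 mm (1.0 is 75 mm), then the turn about the tool's z in units of 180 degrees (1.0 is 180 degrees). A call has 1 to 10 rows; each row shifts and turns the commanded pose from where the row before left it, along the tool's axes as they then stand; what a row does not reach is not made up. A row lasts 1/8 s, in which the tool goes at most 62.5 mm and 10.7 degrees, less where a joint would pass 70% of its speed; a pose out of reach is approached as far as the arm can. A call with a number of a shift or a turn outside -1 to 1 is refused whole. A call with a gripper value outside its range is refused whole. The fingers move at their own pace and stop on an object; "grip_force" is the grip in N (left out, the last holds). Time passes only in rows, so rows that do not move let the fingers close. It gives the time, the measured TCP pose, the force and the opening at its end, in the units of the state.
- env.observe(): the state, without advancing time (a new reading comes with each control period).
- grab_frame(name): name is "scene" or "top" or "wrist"; returns a dict with "image" (400x640x3 uint8, red, green, blue), "range_z" (400x640 float32, m along the optical axis (not along the pixel's ray), 0 where there is no reading), "vertical_fov" (degrees; the focal length in pixels is half the picture's height over the tangent of half this angle, whatever the lens; pixels are square), "cx", "cy" (the principal point, pixels), "rvec" (rotation vector, rad) and "tvec" (3), from world to camera coordinates, as OpenCV has them; the wrist camera has in their place "hand_eye" (4x4, takes a point from camera to tool coordinates, whose origin is the TCP and whose axes are the flange's). Camera axes: x right, y down, z forward; pixel columns grow to the right and rows downward; lengths in m; the calibration is good to about 2 mm. The wrist camera is an equidistant fisheye: a pixel r from the principal point sees the ray r / f radians off the axis. A picture is of the moment at which its call begins: read the wrist's pose just before it.
- job.sign_off(): hands the job in, once; it reports no verdict.
The state is a dict: "time": time; "joints": joint angles; "joint_vel": joint speeds; "tau": joint torques, N m; "position": TCP position; "tool_rot": TCP orientation; "ft_force": force on the tool from outside, world axes, zero at the start; "ft_torque": the same for the moment, N m; "grip_width": opening from 0.0 (shut) to 1.0 (fully open).
Only numpy, scipy, OpenCV 4.12 (cv2) and the standard library are available. Lean on these libraries where they do the work, as an engineer would, in place of code of your own. Each camera call takes 0.05 s, during which the arm holds its last target. There are 200 camera calls.

## Working session

There is one attempt and no reset: what is moved stays moved. The work goes in short steps, Python scripts to look and compute and a tool call to move; the robot and the scene stay as the last step left them, time stands still between calls to the robot, and variables do not carry over. Pictures are saved under pics/ and viewed, about 8 in all and at most 12, crops included, and the job is handed in when it is done.

Besides the shell and the picture viewer there is one more tool, called as name(argument=value, ...) on one line, values as JSON. jog_arm: Moves the arm, as the interface text tells. Shifts and turns lie within -1 to 1; 1 stands for 75 mm of shift or 180 degrees of turn. Its arguments: {"type":"object","properties":{"commands":{"type":"array","items":{"type":"number"}},"grip_force":{"type":"number"}},"required":["commands"]}

```bash
mkdir -p pics; cat > h.py <<'E'
import numpy as np, cv2
from cell import env, grab_frame, job
from scipy.spatial.transform import Rotation as R
def cloud(f):
    # world points per pixel for scene/top
    z=f["range_z"]; H,W=z.shape; fl=H/2/np.tan(np.radians(f["vertical_fov"])/2)
    u,v=np.meshgrid(np.arange(W),np.arange(H))
    P=np.stack([(u-f["cx"])/fl*z,(v-f["cy"])/fl*z,z],-1)
    Rm=cv2.Rodrigues(np.array(f["rvec"],float))[0]
    return (P-np.array(f["tvec"]).ravel())@Rm
E
python3 - <<'E'
from h import *
o=env.observe(); print(o, env.grasp_offset)
for n in ("scene","top"):
    f=grab_frame(n); cv2.imwrite(f"pics/{n}0.png",f["image"][:,:,::-1]); np.savez(f"{n}0.npz",**f)
    print(n,f["vertical_fov"],f["rvec"],f["tvec"],(f["range_z"]>0).mean())
E
```

```text
{'time': 0.0, 'joints': array([ 1.19288966e+00,  2.21193647e-01,  1.52761622e+00,  2.64549600e-05,
        1.39471799e+00, -1.26095920e-01]), 'joint_vel': array([ 0.00035455, -0.00127588, -0.00087531,  0.00010111, -0.00122937,
       -0.00177688]), 'tau': array([-8.42453901e-04, -4.96884906e+01, -3.89403641e+01, -2.24844225e-04,
        1.09751802e-02, -3.20882759e-05]), 'position': array([0.15548991, 0.60472038, 0.23021667]), 'tool_rot': array([-3.13967608e+00, -2.69205761e-04,  2.88977699e+00]), 'ft_force': array([ 0.41390893,  0.52362157, -0.01033816]), 'ft_torque': array([ 0.06687762, -0.02501984,  0.01430536]), 'grip_width': 0.9990842224065392} 0.0187
scene 44.78546275137188 [ 2.18576133  0.67521314 -0.29533586] [-0.49231186 -0.13349296  1.29945435] 0.99619921875
top 45.794695685074046 [ 2.15956652 -2.18520668  0.14022063] [0.04948463 0.58725356 1.18465797] 0.99597265625
```

View pics/scene0.png

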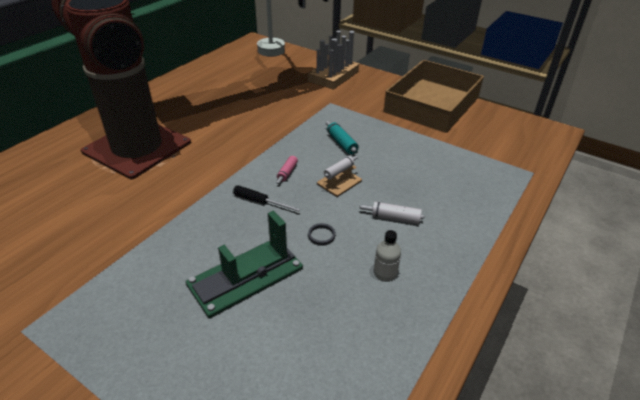

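View pics/top0.png

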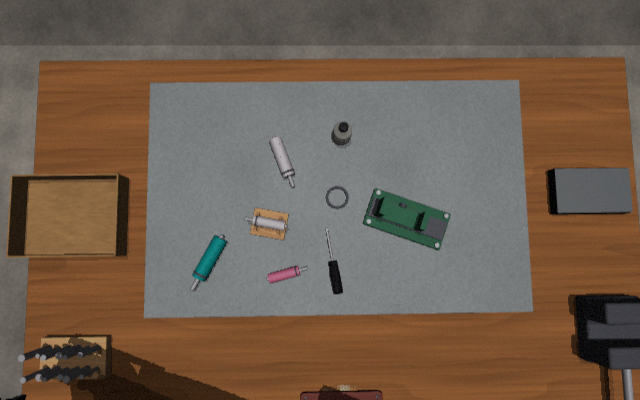

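Top view: silver rollers at (282,160), larger and lying on the mat, and at (268,223), smaller and in the wooden cradle. There is also a pink one at (287,274) and a turquoise one at (210,258). The cradle one fits: silver, and the smaller of the two silver ones. The yoke is at (407,218). Next I'll measure and confirm with an enlarged crop.

```bash
python3 - <<'E'
from h import *
fs={n:dict(np.load(f"{n}0.npz")) for n in("top","scene")}
for n in fs:
    C=cloud(fs[n]); im=fs[n]["image"].astype(int); np.save(n+"C.npy",C)
    hsv=cv2.cvtColor(fs[n]["image"],cv2.COLOR_RGB2HSV)
    inb=(C[...,0]>.3)&(C[...,0]<1)&(abs(C[...,1])<.6)
    g=inb&(hsv[...,0]>50)&(hsv[...,0]<85)&(hsv[...,1]>90)&(C[...,2]<.14)
    gb=g&(abs(C[...,2]-.022)<.005)
    P=C[gb]; print(n,"yoke base",gb.sum(),cv2.minAreaRect((P[:,:2]*1000).astype(np.float32)),"mat z",np.median(C[inb][:,2]))
    for nm,m in (("lowtop",g&(abs(C[...,2]-.089)<.006)),("talltop",g&(abs(C[...,2]-.118)<.006))):
        if m.sum()>3: print(nm,m.sum(),C[m].mean(0), cv2.minAreaRect((C[m][:,:2]*1000).astype(np.float32)))
    w=inb&(hsv[...,1]<40)&(C[...,2]>.04)&(C[...,2]<.075)
    k,lab,st,ce=cv2.connectedComponentsWithStats(w.astype(np.uint8))
    for i in range(1,k):
        if st[i,4]>15:
            Q=C[lab==i]; print("grey",st[i],ce[i],Q.mean(0),cv2.minAreaRect((Q[:,:2]*1000).astype(np.float32)))
    o=inb&(hsv[...,0]>8)&(hsv[...,0]<25)&(hsv[...,1]>80)&(abs(C[...,2]-.010)<.006)
    o&=(C[...,0]>.35)
    if o.sum(): print("cradle",o.sum(),cv2.minAreaRect((C[o][:,:2]*1000).astype(np.float32)))
a=cv2.resize(fs["top"]["image"][195:255,225:315],None,fx=6,fy=6,interpolation=cv2.INTER_CUBIC)
b=cv2.resize(fs["scene"]["image"][140:200,305:395],None,fx=6,fy=6,interpolation=cv2.INTER_CUBIC)[:, :250]
cv2.imwrite("pics/crop1.png",np.hstack([a,b])[:,:790,::-1])
E
```

```text
top yoke base 329 ((554.8741455078125, -255.90499877929688), (213.57022094726562, 639.8566284179688), 19.805387496948242) mat z 0.00239245571391333
lowtop 118 [ 0.52696289 -0.19794994  0.08995234] ((543.0244140625, -156.57205200195312), (123.57060241699219, 44.21674346923828), 70.0910415649414)
talltop 114 [ 0.56120527 -0.10472877  0.11912461] ((561.4788818359375, -105.14447021484375), (13.97931957244873, 44.12774658203125), 70.4456558227539)
grey [333 126  19  16 109] [340.88990826 135.86238532] [ 0.74287003 -0.00794822  0.06276645] ((748.7689208984375, -9.668767929077148), (46.91363525390625, 30.751447677612305), 81.15325164794922)
grey [555 169  15  18 102] [561.90196078 176.64705882] [ 0.63557336 -0.57942244  0.0415058 ] ((632.8972778320312, -579.4869995117188), (35.70564651489258, 46.93745040893555), 84.3725357055664)
grey [555 185  17  17  81] [562.83950617 191.4691358 ] [ 0.5969133  -0.57905185  0.04172161] ((596.2107543945312, -579.029541015625), (31.525554656982422, 48.78121566772461), 28.07969093322754)
grey [560 196  12  16  70] [565.17142857 204.35714286] [ 0.5635243  -0.
[... 680 characters left out ...]
12139892578, 43.18406677246094), 70.50479888916016)
talltop 128 [ 0.56347621 -0.10935174  0.1178929 ] ((561.8693237304688, -107.97412872314453), (12.266029357910156, 42.93095779418945), 71.10453796386719)
grey [323 156  34  23 340] [338.93823529 166.65294118] [0.52922276 0.17139048 0.05773671] ((526.7271728515625, 183.27444458007812), (110.53909301757812, 28.7241153717041), 78.93243408203125)
grey [375 242  26  28 387] [386.62015504 258.7881137 ] [ 0.76228422 -0.02806726  0.05968385] ((758.9702758789062, -21.13271141052246), (48.48291778564453, 35.98389434814453), 18.88174057006836)
cradle 894 ((664.6956787109375, 14.7906494140625), (611.755126953125, 1169.423095703125), 0.14649271965026855)
```

View pics/crop1.png

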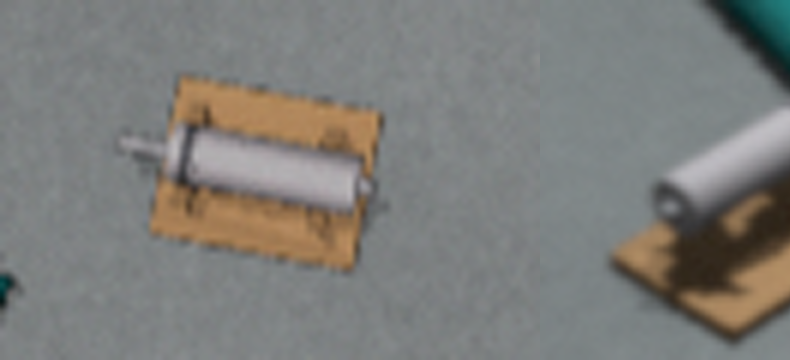

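The crop confirms it: the cradle roller is silver with the dark band and long pin at its left end (world +y), and the short pin is at the right. Now refining the numbers.

```bash
python3 - <<'E'
from h import *
for n in("top","scene"):
    f=dict(np.load(f"{n}0.npz")); C=np.load(n+"C.npy"); hsv=cv2.cvtColor(f["image"],cv2.COLOR_RGB2HSV)
    def near(x,y,r): return np.hypot(C[...,0]-x,C[...,1]-y)<r
    rect=lambda m:cv2.minAreaRect((C[m][:,:2]*1000).astype(np.float32))
    g=near(.54,-.16,.15)&(C[...,2]>.017)&(C[...,2]<.03); print(n,"base",rect(g))
    for nm,x,y,z in (("low",.526,-.206,.089),("tall",.562,-.106,.118)):
        m=near(x,y,.04)&(abs(C[...,2]-z)<.004); print(nm,m.sum(),rect(m),C[m].mean(0))
    m=near(.526,.18,.08)&(C[...,2]>.044)&(hsv[...,1]<60); P=C[m]
    u=np.linalg.svd(P[:,:2]-P[:,:2].mean(0))[2][0]; u*=np.sign(u[1]); b=P[P[:,2]>.057]
    t=(b[:,:2]-[.526,.18])@u; s=(b[:,:2]-[.526,.18])@[u[1],-u[0]]
    tt=(P[:,:2]-[.526,.18])@u
    print("roller ang",np.degrees(np.arctan2(u[1],u[0])),"body t",t.min(),t.max(),"s",s.min(),s.max(),"all t",tt.min(),tt.max(), "zmax",P[:,2].max())
    c=np.array([.526,.18])+u*(t.min()+t.max())/2; print("centre",c)
    m=near(.526,.18,.075)&(C[...,2]>.006)&(C[...,2]<.016); print("foot",rect(m))
    for nm,x,y,r,z in (("bottle",.75,-.015,.06,.08),("ring",.58,-.0,.05,.006)):
        m=near(x,y,r)&(C[...,2]>z); print(nm,rect(m)) if m.sum()>5 else 0
E
```

```text
top base ((545.3958129882812, -147.9715576171875), (269.73370361328125, 98.25126647949219), 70.37043762207031)
low 94 ((524.4894409179688, -207.6233673095703), (14.496060371398926, 44.22210693359375), 69.47607421875) [ 0.52339349 -0.20722274  0.08973892]
tall 99 ((561.6730346679688, -105.21342468261719), (13.97931957244873, 43.715702056884766), 70.4456558227539) [ 0.56155616 -0.10514879  0.1191059 ]
roller ang 78.48838921968732 body t -0.04779824453882855 0.04073477306806125 s -0.012053604927436366 0.011719649693789852 all t -0.04779824453882855 0.058806652978195255 zmax 0.07008035204703986
centre [0.52529518 0.17653931]
foot ((527.4461669921875, 180.5299072265625), (146.1209716796875, 137.75491333007812), 41.930641174316406)
bottle ((753.705078125, -12.478399276733398), (30.997777938842773, 35.583187103271484), 1.3701024055480957)
ring ((577.0250244140625, -0.9505081176757812), (88.36331176757812, 93.34790802001953), 47.99704360961914)
scene base ((535.59521484375, -181.5143280029297), (204.285400390625, 95.22997283935547), 70.32516479492188)
low 165 ((523.1686401367188, -208.70010375976562), (15.250507354736328, 48.167503356933594), 70.63301086425781) [ 0.52453557 -0.20979437  0.08917708]
tall 144 ((560.64208984375, -106.66647338867188), (15.262458801269531, 46.3927001953125), 69.55238342285156) [ 0.56129833 -0.10772347  0.11825045]
roller ang 77.36539092236393 body t -0.04666197905038596 0.035991401884444565 s -0.012439142630192747 0.013564455192243799 all t -0.051848446483663525 0.05858864756331526 zmax 0.06663255456552183
centre [0.524833   0.17479391]
foot ((527.3643798828125, 182.85848999023438), (100.90055847167969, 73.854736328125), 76.86441802978516)
bottle ((756.31005859375, -14.426153182983398), (31.39639663696289, 31.10151481628418), 77.64157104492188)
ring ((593.6593017578125, -0.0706939697265625), (58.15574645996094, 59.1801872253418), 58.23417282104492)
```

jog_arm(commands=[1,0,0,0,0.054,1,0,0,0,0.054,1,0,0,0,0.054,1,0,0,0,0.054,1,0,0,0,0.054,1,0,0,0,0.054,1,0,0,0,0.054,1,0,0,0,0.054,1,0,0,0,0.055])

```text
time: 1.23
position: [0.1556, 0.6049, 0.2306]
tool_rot: [-3.141, 0.001, 1.354]
ft_force: [-0.2, -0.3, -0.2]
grip_width: 1.001
```

jog_arm(commands=[1,-0.325,0.43,0.02,0,1,-0.325,0.43,0.02,0,1,-0.325,0.43,0.02,0,1,-0.325,0.43,0.02,0,1,-0.325,0.43,0.02,0,1,-0.325,0.43,0.02,0,1,-0.325,0.43,0.02,0])

```text
time: 2.1
position: [0.3413, 0.3899, 0.2204]
tool_rot: [-3.141, 0.0, 1.36]
ft_force: [0.6, -0.2, 0.3]
grip_width: 0.998
```

jog_arm(commands=[1,-0.325,0.43,0.02,0,1,-0.325,0.43,0.02,0,1,-0.325,0.43,0.02,0,1,-0.325,0.43,0.02,0,1,-0.325,0.43,0.02,0,1,-0.325,0.43,0.02,0,1,-0.325,0.43,0.02,0,1,0,0,0,0])

```text
time: 3.1
position: [0.5268, 0.1749, 0.2096]
tool_rot: [-3.141, 0.001, 1.356]
ft_force: [0.2, 0.1, -0.6]
grip_width: 1.0
```

```bash
cat >> h.py <<'E'
def wrist():
    o=env.observe(); f=grab_frame("wrist"); z=f["range_z"]; H,W=z.shape
    fl=H/2/np.tan(np.radians(f["vertical_fov"])/2); u,v=np.meshgrid(np.arange(W),np.arange(H))
    du,dv=u-f["cx"],v-f["cy"]; r=np.hypot(du,dv)+1e-9; th=r/fl; k=np.tan(th)/r*z; k[th>1.4]=np.nan
    P=np.stack([du*k,dv*k,z*np.where(th>1.4,np.nan,1)],-1); P[z<=0]=np.nan
    T=np.array(f["hand_eye"]); P=P@T[:3,:3].T+T[:3,3]
    return o,f,P@R.from_euler("xyz",o["tool_rot"]).as_matrix().T+o["position"]
E
python3 - <<'E'
from h import *
o,f,C=wrist(); cv2.imwrite("pics/w1.png",f["image"][:,:,::-1]); np.savez("w1.npz",C=C,im=f["image"],z=f["range_z"])
print(o["position"],o["tool_rot"],f["vertical_fov"],f["hand_eye"])
near=np.hypot(C[...,0]-.5255,C[...,1]-.177)<.075
m=near&(C[...,2]>.045); P=C[m]
# body: per-slice lateral mid
a=np.radians(78); u=np.array([np.cos(a),np.sin(a)]); n=np.array([u[1],-u[0]])
q=P[:,:2]-[.5255,.177]; t=q@u; s=q@n
for t0 in np.arange(-.05,.07,.008):
    k=(abs(t-t0)<.004)
    if k.sum()>5: print(round(t0,3),k.sum(),s[k].min(),s[k].max(),P[k,2].max())
m=near&(C[...,2]>.006)&(C[...,2]<.016); print("foot",cv2.minAreaRect((C[m][:,:2]*1000).astype(np.float32)))
E
```

```text
[0.52679161 0.17485641 0.20961117] [-3.14098261e+00  8.46365520e-04  1.35631295e+00] 65.70646984690485 [[ 2.30592941e-04 -9.45462062e-01 -3.25732154e-01  8.44705573e-02]
 [ 9.99999926e-01  3.18563614e-04 -2.16732938e-04 -1.11289086e-03]
 [ 3.08679182e-04 -3.25732080e-01  9.45462065e-01 -1.42299250e-01]
 [ 0.00000000e+00  0.00000000e+00  0.00000000e+00  1.00000000e+00]]
-0.042 53 -0.013569840330960236 0.011448901271814227 0.06276504767396704
-0.034 181 -0.013515826158809419 0.011429841869346103 0.06391057444406575
-0.026 267 -0.021068589279130145 0.018924107454611257 0.06407352047605899
-0.018 211 -0.06083203194589074 0.06251119107466835 0.290408651434653
-0.01 2561 -0.07003608907122129 0.07259518246030668 0.2984815779245401
-0.002 3012 -0.0690980104388376 0.0698941544754746 0.3033327159334865
0.006 10905 -0.07373138062416028 0.07433770306534178 0.3146588265240572
0.014 14403 -0.0735960988443879 0.07424661602789215 0.3157439513497071
0.022 964 -0.022808595332275996 0.024414839326796917 0.30883622044772574
0.03 283 -0.021673939380814352 0.018248574295810456 0.06487948087822429
0.038 263 -0.02157855040573338 0.01824206286292906 0.06398521701383292
0.046 69 -0.006421419369664352 0.0014052648717879995 0.05485664124205003
0.054 69 -0.0053516120671535 0.0014396136465343 0.05495974765648773
0.062 43 -0.0053024270925441696 0.0014579975163914775 0.054208532180014785
foot ((524.6181640625, 181.00985717773438), (89.46852111816406, 70.04617309570312), 79.14830780029297)
```

View pics/w1.png

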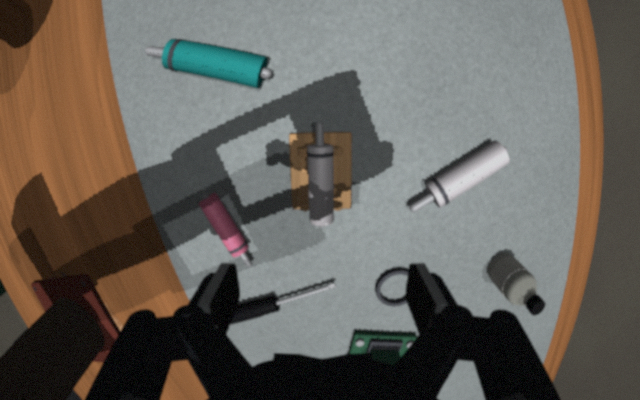

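The wrist view shows the roller at (320,180) with the spring pin up-image; the foot fits 89×70 mm at (0.5246, 0.181), 79.1°. Going down.

jog_arm(commands=[1,0.064,-0.042,0.4,-0.008,1,0,0,0.4,0,1,0,0,0.4,0,1,0,0,0.4,0,1,0,0,0.3,0,1,0,0,0.3,0,1,0,0,0.2,0,1,0,0,0,0], grip_force=60)

```text
time: 4.15
position: [0.5221, 0.1828, 0.0291]
tool_rot: [-3.139, 0.001, 1.386]
ft_force: [0.1, 0.5, -0.3]
grip_width: 1.006
```

jog_arm(commands=[0,0,0,0,0,-0.5,0,0,0,0,-1,0,0,0,0,-1,0,0,0,0,-1,0,0,0,0,-1,0,0,0,0,-1,0,0,0,0], grip_force=60)

```text
time: 5.03
position: [0.5262, 0.1824, 0.0318]
tool_rot: [3.137, -0.001, 1.385]
ft_force: [5.8, -1.9, 1.7]
grip_width: 0.287
```

jog_arm(commands=[-1,0,0,-0.1,0,-1,0,0,-0.2,0,-1,0,0,-0.35,0,-1,0,0,-0.35,0,-1,0,0,-0.35,0,-1,0,0,0,0,-1,0,0,0,0], grip_force=80)

```text
time: 5.9
position: [0.5229, 0.1823, 0.1308]
tool_rot: [-3.14, 0.0, 1.385]
ft_force: [-0.6, 0.5, -2.5]
grip_width: 0.278
```

```bash
python3 - <<'E'
from h import *
o,f,C=wrist(); cv2.imwrite("pics/w2.png",f["image"][:,:,::-1])
print(o["position"],o["tool_rot"],o["ft_force"],o["ft_torque"],o["grip_width"])
Rm=R.from_euler("xyz",o["tool_rot"]).as_matrix(); L=(C-o["position"])@Rm
m=(abs(L[...,0])<.08)&(abs(L[...,1])<.014)&(abs(L[...,2]+.02)<.02); P=L[m]
for t0 in np.arange(-.05,.072,.008):
    k=(abs(P[:,0]-t0)<.004)
    if k.sum()>5: print(round(t0,3),k.sum(),P[k,1].min(),P[k,1].max(),P[k,2].min(),np.median(P[k,2]))
print(P[:,0].min(),P[:,0].max())
f=grab_frame("scene"); cv2.imwrite("pics/s2.png",f["image"][:,:,::-1])
E
```

```text
[0.52288269 0.1823393  0.13077465] [-3.14033581e+00  4.19341588e-04  1.38504326e+00] [-0.59673157  0.51420358 -2.54721783] [-0.01370029  0.01964087  0.01947773] 0.27808104126872196
-0.042 48 -0.013842660318791992 0.010889152303642662 -0.027559197016990597 -0.023960804280255838
-0.034 458 -0.013514582696463016 0.011771435710279457 -0.03204614841696252 -0.02899874864271456
-0.026 529 -0.01398211703760021 0.01145657450541642 -0.031619663415581443 -0.0291191115945569
-0.018 588 -0.013957877893718485 0.010954578097508915 -0.03181733285695793 -0.029037300704805744
-0.01 713 -0.013988806342643417 0.01267121421578976 -0.03808602348837211 -0.029315082025309216
-0.002 861 -0.013952627422719382 0.01272488384005729 -0.03993477021952678 -0.02955345166458407
0.006 999 -0.013999718376403415 0.013759528956497938 -0.03984545038078212 -0.02950945698804913
0.014 1155 -0.013985756909747637 0.013993804455972876 -0.03862508294179874 -0.029025663655678536
0.022 907 -0.013412876873493117 0.01194400521254155 -0.03202190189925115 -0.02912295623233151
0.03 1109 -0.01375704868219423 0.01199949694306584 -0.03245523137454768 -0.02894919423681573
0.038 1100 -0.013559142681277517 0.011697143469835533 -0.031898011396482726 -0.021363817169114903
0.046 349 -0.004613956277963685 0.002959255805756132 -0.02302091678176731 -0.021075906964104486
0.054 381 -0.004527012815086927 0.003373942968552402 -0.023463693227306123 -0.020748500986717665
0.062 15 -0.0028571866643895215 0.0008015652481999012 -0.020580323420579007 -0.0188920028892293
-0.04377141472913906 0.05847164415218396
```

View pics/w2.png

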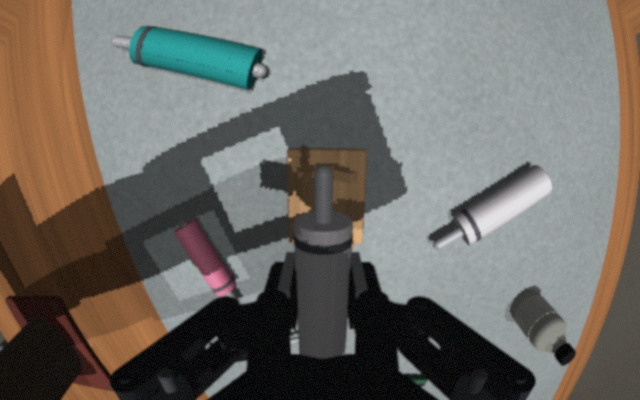

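Roller held straight and level; its centre is about 4 mm behind the TCP along tool x. Moving behind the yoke so that both cheeks are in view.

jog_arm(commands=[-1,0,0,-0.27,0.026,-1,0,0,-0.27,0.026,-1,-0.421,0.128,0,0,-1,-0.421,0.128,0,0,-1,-0.421,0.128,0,0,-1,-0.421,0.128,0,0,-1,-0.421,0.128,0,0,-1,-0.421,0.128,0,0,-1,-0.421,0.128,0,0])

```text
time: 7.12
position: [0.5102, -0.0491, 0.1706]
tool_rot: [-3.139, 0.0, 1.222]
ft_force: [1.2, -0.4, -2.3]
grip_width: 0.275
```

jog_arm(commands=[-1,-0.421,0.128,0,0,-1,-0.421,0.128,0,0,-1,-0.421,0.128,0,0,-1,-0.421,0.128,0,0,-1,-0.421,0.128,0,0,-1,-0.421,0.128,0,0,-1,-0.421,0.128,0,0,-1,0,0,0,0,-1,0,0,0,0])

```text
time: 8.25
position: [0.4981, -0.2781, 0.1708]
tool_rot: [-3.139, -0.001, 1.221]
ft_force: [0.7, -0.2, -2.2]
grip_width: 0.278
```

```bash
cat > m.py <<'E'
from h import *
import sys
o,f,C=wrist(); cv2.imwrite(f"pics/{sys.argv[1]}.png",f["image"][:,:,::-1])
print(o["position"],o["tool_rot"],o["ft_force"],o["grip_width"])
Rm=R.from_euler("xyz",o["tool_rot"]).as_matrix(); L=(C-o["position"])@Rm
def rep(nm,m):
    if m.sum()<8: print(nm,m.sum()); return
    k,lab,st,ce=cv2.connectedComponentsWithStats(m.astype(np.uint8)); i=1+np.argmax(st[1:,4]); m=lab==i
    r=cv2.minAreaRect((C[m][:,:2]*1000).astype(np.float32)); Q=L[m]
    print(nm,m.sum(),np.round(r[0],1),np.round(r[1],1),round(r[2],1),"z",round(float(np.median(C[m][:,2])),4),"tool x",Q[:,0].min().round(4),Q[:,0].max().round(4),"y",Q[:,1].min().round(4),Q[:,1].max().round(4))
near=lambda x,y,r:np.hypot(C[...,0]-x,C[...,1]-y)<r
rep("tall",near(.561,-.106,.05)&(abs(C[...,2]-.118)<.006))
rep("low",near(.524,-.208,.05)&(abs(C[...,2]-.089)<.006))
rep("base",near(.543,-.156,.14)&(abs(C[...,2]-.022)<.006))
k=(abs(L[...,0])<.08)&(abs(L[...,1])<.014)&(abs(L[...,2]+.02)<.02)&(L[...,0]>.046); Q=L[k]
if len(Q): print("pin x max",Q[:,0].max(),"y",Q[:,1].min(),Q[:,1].max(),"ztop",np.percentile(Q[:,2],5))
E
python3 m.py w3
```

```text
[ 0.49810757 -0.27813422  0.1707745 ] [-3.13921028e+00 -1.19805355e-03  1.22119059e+00] [ 0.65457857 -0.22853531 -2.20663182] 0.27760668186008536
tall 0
low 1171 [ 522.3 -207.9] [13.9 44. ] 69.9 z 0.0887 tool x 0.0672 0.0811 y -0.0232 0.0209
base 2696 [ 507.9 -245.9] [56.  49.9] 70.0 z 0.0217 tool x 0.0055 0.0615 y -0.0265 0.0234
pin x max 0.05825843293501815 y -0.004626847174062492 0.0032895651576759716 ztop -0.022377265823337232
```

View pics/w3.png

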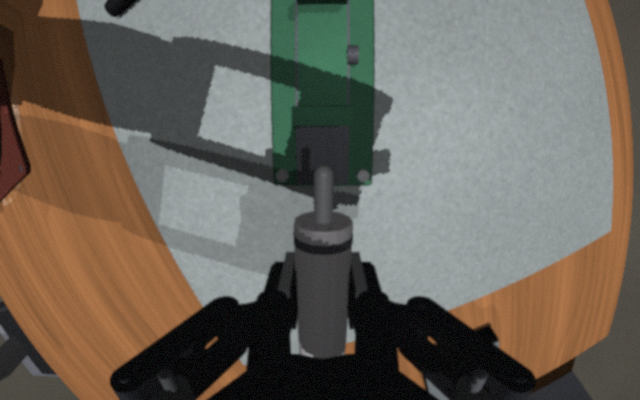

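The low cheek fills tool x 67–81 mm, and its lateral centre is within 0.5 mm of the pin. Advancing above the gap, then a numeric check on the tall cheek.

jog_arm(commands=[-1,0.2,-0.007,0,0,-1,0.35,0,0,0,-1,0.35,0,0,0,-1,0.35,0,0.1,0,-1,0.18,0,0.2,0,-1,0,0,0.2,0,-1,0,0,0,0])

```text
time: 9.18
position: [0.5333, -0.1775, 0.1322]
tool_rot: [-3.137, -0.0, 1.222]
ft_force: [-0.4, -0.2, -1.6]
grip_width: 0.276
```

```bash
python3 m.py w4
```

```text
[ 0.53334606 -0.1775481   0.13221055] [-3.13747278e+00 -6.62616597e-05  1.22175606e+00] [-0.42627226 -0.22061706 -1.6376282 ] 0.2756762971785087
tall 2360 [ 559.2 -105.2] [13.8 44.4] 70.0 z 0.1177 tool x 0.0699 0.0838 y -0.0226 0.0218
low 0
base 1177 [564.  -91.6] [15.6 50.6] 70.0 z 0.0217 tool x 0.0834 0.099 y -0.0255 0.0251
pin x max 0.05830086755347659 y -0.004610020487181626 0.0032805226806704056 ztop -0.02218538414865125
```

jog_arm(commands=[-1,0,0,0.2,0,-1,0,0,0.2,0,-1,0,0,0.19,0,-1,0,0,0,0,-1,0,0,0,0])

```text
time: 9.85
position: [0.5351, -0.1781, 0.0904]
tool_rot: [3.141, 0.0, 1.222]
ft_force: [-0.1, -0.1, -2.0]
grip_width: 0.279
```

jog_arm(commands=[-1,0.04,0,0,0,-1,0.04,0,0,0,-1,0,0,0,0])

```text
time: 10.22
position: [0.5373, -0.1721, 0.0906]
tool_rot: [3.141, 0.0, 1.222]
ft_force: [-0.3, -0.2, -1.1]
grip_width: 0.278
```

jog_arm(commands=[-1,0.03,0,0,0,-1,0,0,0,0])

```text
time: 10.48
position: [0.5378, -0.1701, 0.0903]
tool_rot: [-3.142, -0.0, 1.222]
ft_force: [0.4, -0.8, -2.5]
grip_width: 0.277
```

jog_arm(commands=[-1,0.02,0,0,0,-1,0,0,0,0])

```text
time: 10.72
position: [0.5383, -0.1688, 0.0903]
tool_rot: [-3.142, 0.0, 1.222]
ft_force: [-0.1, -0.2, -2.7]
grip_width: 0.284
```

```bash
python3 m.py w5
```

```text
[ 0.53828798 -0.16878576  0.09029623] [-3.14159124e+00  3.18969897e-05  1.22171186e+00] [-0.07336229 -0.15933074 -2.74664232] 0.2835725003593571
tall 4363 [ 559.3 -105.2] [14.3 44.3] 70.2 z 0.1177 tool x 0.0598 0.0742 y -0.0242 0.0201
low 53 [ 538.4 -214.3] [15.8  4.4] 75.3 z 0.0886 tool x -0.0508 -0.035 y 0.0135 0.0184
base 1721 [564.2 -91.6] [16.2 49.9] 69.9 z 0.0218 tool x 0.0733 0.0895 y -0.027 0.0229
pin x max 0.07416994184227749 y -0.013989602308037424 0.013998996184477239 ztop -0.02831404696311821
```

jog_arm(commands=[-1,0,-0.019,0,0,-1,0,0,0,0])

```text
time: 11.02
position: [0.5368, -0.1683, 0.0903]
tool_rot: [-3.141, 0.0, 1.222]
ft_force: [-0.7, 0.4, -1.9]
grip_width: 0.281
```

jog_arm(commands=[-1,0.013,0,0,0,-1,0,0,0,0])

```text
time: 11.28
position: [0.5373, -0.1674, 0.0903]
tool_rot: [3.142, -0.0, 1.222]
ft_force: [-0.1, -0.5, -1.8]
grip_width: 0.279
```

jog_arm(commands=[-1,0.013,0,0,0,-1,0,0,0,0])

```text
time: 11.52
position: [0.5376, -0.1667, 0.0903]
tool_rot: [3.142, 0.0, 1.222]
ft_force: [0.1, -1.9, -1.6]
grip_width: 0.282
```

jog_arm(commands=[-1,0.013,0,0,0,-1,0,0,0,0])

```text
time: 11.78
position: [0.5378, -0.1659, 0.0903]
tool_rot: [3.142, 0.001, 1.222]
ft_force: [-1.2, -2.2, -2.7]
grip_width: 0.281
```

jog_arm(commands=[-1,0.035,0,0,0,-1,0.035,0,0,0,-1,0.035,0,0,0,-1,0.035,0,0,0,-1,0,0,0,0])

```text
time: 12.4
position: [0.5415, -0.1559, 0.0903]
tool_rot: [3.141, 0.001, 1.222]
ft_force: [-2.3, -5.1, -1.5]
grip_width: 0.275
```

jog_arm(commands=[-1,0.03,0,0,0,-1,0.03,0,0,0,-1,0,0,0,0,-1,0,0,0,0])

```text
time: 12.9
position: [0.543, -0.1521, 0.0903]
tool_rot: [3.141, 0.001, 1.222]
ft_force: [-1.6, -7.1, -2.3]
grip_width: 0.278
```

```bash
python3 m.py w6
```

```text
[ 0.54297345 -0.15205766  0.09034196] [3.14138958e+00 1.20312133e-03 1.22174104e+00] [-1.63746365 -7.10716456 -2.26808437] 0.2782156176269736
tall 4961 [ 551.5 -138. ] [39.5 46.8] 46.4 z 0.1191 tool x -0.0004 0.0395 y -0.026 0.0246
low 177 [ 538.2 -213.3] [15.   5.9] 65.4 z 0.0884 tool x -0.0668 -0.0516 y 0.0133 0.0192
base 1753 [563.6 -92.9] [19.  49.9] 70.4 z 0.0217 tool x 0.0531 0.0724 y -0.0259 0.0241
pin x max 0.05700498741915263 y -0.013994073182024152 0.01399379314733893 ztop -0.028246684347242448
```

Contact onset and spring force (7.2 N) agree on about 16 mm of compression. Adding 2 mm, then descending.

jog_arm(commands=[-1,0.029,0,0,0,-1,0,0,0,0,-1,0,0,0,0])

```text
time: 13.32
position: [0.5437, -0.1502, 0.0904]
tool_rot: [3.141, 0.001, 1.222]
ft_force: [-1.9, -6.5, -1.0]
grip_width: 0.275
```

jog_arm(commands=[-1,0,0,0.06,0,-1,0,0,0.06,0,-1,0,0,0,0])

```text
time: 13.7
position: [0.5447, -0.1506, 0.0821]
tool_rot: [3.139, 0.001, 1.221]
ft_force: [-1.4, -7.8, -1.6]
grip_width: 0.28
```

jog_arm(commands=[-1,0,-0.013,0.06,0,-1,0,0,0.06,0,-1,0,0,0,0])

```text
time: 14.08
position: [0.544, -0.1504, 0.0732]
tool_rot: [3.138, 0.001, 1.221]
ft_force: [0.2, -7.7, -1.5]
grip_width: 0.277
```

```bash
python3 m.py w7
```

```text
[ 0.54397233 -0.1503681   0.07321639] [3.13847117e+00 1.35116290e-03 1.22133516e+00] [ 0.16167978 -7.66166304 -1.47247397] 0.27708984671865716
tall 5610 [ 559.3 -105.4] [15.3 44.4] 70.1 z 0.1176 tool x 0.0398 0.0551 y -0.023 0.0214
low 36 [ 539.2 -196.5] [21.9  5.3] 88.0 z 0.0849 tool x -0.0551 -0.0338 y 0.0103 0.0172
base 2044 [563.8 -92.7] [18.8 50.6] 70.5 z 0.0217 tool x 0.0514 0.0706 y -0.0266 0.0241
pin x max 0.05513223907623874 y -0.013981102354597997 0.01399642723036811 ztop -0.03850078672194728
```

jog_arm(commands=[-1,0,-0.006,0.05,0,-1,0,-0.004,0.045,0,-1,0,0,0,0])

```text
time: 14.5
position: [0.543, -0.1497, 0.0658]
tool_rot: [3.139, 0.001, 1.221]
ft_force: [-0.7, -7.3, -2.2]
grip_width: 0.277
```

jog_arm(commands=[-1,0,0,0.025,0,-1,0,0,0,0])

```text
time: 14.75
position: [0.5426, -0.1492, 0.0636]
tool_rot: [3.14, 0.0, 1.221]
ft_force: [-0.9, -4.7, -1.1]
grip_width: 0.279
```

jog_arm(commands=[-1,0,0,0.02,0,-1,0,0,0,0])

```text
time: 15.0
position: [0.5427, -0.1493, 0.0624]
tool_rot: [3.14, 0.0, 1.222]
ft_force: [-2.0, -5.9, 1.1]
grip_width: 0.278
```

```bash
python3 m.py w8; python3 - <<'E'
import numpy as np
from h import *
print(env.observe()["ft_force"],env.observe()["ft_torque"])
E
```

```text
[ 0.54274792 -0.14926114  0.0624271 ] [3.14027083e+00 4.34222895e-04 1.22160990e+00] [-2.02891734 -5.85804921  1.1068878 ] 0.2782345156653009
tall 6768 [ 559.2 -105.4] [15.3 44.7] 70.1 z 0.1176 tool x 0.0392 0.0546 y -0.0218 0.0229
low 1739 [ 531.9 -174.6] [31.3 25. ] 70.5 z 0.0912 tool x -0.0433 -0.0118 y -0.0141 0.011
base 2359 [563.6 -92.8] [18.8 50.1] 70.2 z 0.0217 tool x 0.0507 0.0696 y -0.0248 0.0252
pin x max 0.05457921958802709 y -0.013968622461656427 0.013980119543042494 ztop -0.03860209247051707
[-1.82614368 -5.45232876  0.73326626] [-0.71352725  0.24202568  0.00240069]
```

jog_arm(commands=[-1,0,0,0,0,-1,0,0,0,0])

```text
time: 15.3
position: [0.5428, -0.1493, 0.0625]
tool_rot: [3.14, 0.0, 1.222]
ft_force: [-1.6, -6.7, 0.7]
grip_width: 0.28
```

jog_arm(commands=[-1,0,0.015,-0.006,0,-1,0,0,0,0])

```text
time: 15.55
position: [0.543, -0.1493, 0.0625]
tool_rot: [-3.141, 0.0, 1.222]
ft_force: [-3.3, -4.0, 0.4]
grip_width: 0.282
```

jog_arm(commands=[-1,0,0,0,0])

```text
time: 15.68
position: [0.543, -0.1493, 0.0625]
tool_rot: [-3.141, 0.0, 1.222]
ft_force: [-3.4, -4.3, -0.2]
grip_width: 0.277
```

jog_arm(commands=[-1,0,0,0,0])

```text
time: 15.8
position: [0.543, -0.1493, 0.0625]
tool_rot: [-3.141, 0.0, 1.222]
ft_force: [-3.6, -4.7, 0.4]
grip_width: 0.279
```

```bash
python3 m.py w9; python3 - <<'E'
from h import *
f=grab_frame("scene"); a=f["image"][200:320,180:310]; cv2.imwrite("pics/s9.png",cv2.resize(a,None,fx=4.5,fy=4.5,interpolation=cv2.INTER_CUBIC)[:,:,::-1])
E
```

```text
[ 0.54302833 -0.14931825  0.06247994] [-3.14110130e+00  4.29794371e-04  1.22185719e+00] [-3.61927581 -4.73236837  0.44380715] 0.27868046262155777
tall 6761 [ 559.2 -105.4] [15.4 44.6] 70.2 z 0.1176 tool x 0.039 0.0545 y -0.0222 0.0224
low 1742 [ 532.1 -174.7] [31.7 25. ] 70.6 z 0.0913 tool x -0.0435 -0.0117 y -0.0141 0.011
base 2354 [563.6 -92.9] [18.9 50.1] 70.0 z 0.0217 tool x 0.0506 0.0695 y -0.025 0.0251
pin x max 0.05453878592031326 y -0.01397549482601824 0.013994997767494261 ztop -0.03867135000145272
```

View pics/w9.png

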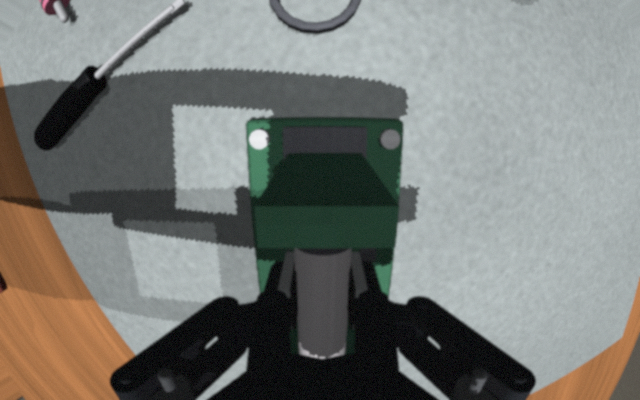

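The spring force has fallen to 5.3 N and sideways motion is held, so the spring pin is in the tall recess. Now backing the fixed pin into the low recess.

jog_arm(commands=[-1,-0.02,0,0,0,-1,-0.02,0,0,0,-1,0,0,0,0])

```text
time: 16.27
position: [0.542, -0.1521, 0.0624]
tool_rot: [-3.141, 0.0, 1.222]
ft_force: [-2.8, -4.5, 0.1]
grip_width: 0.277
```

jog_arm(commands=[-1,-0.02,0,0,0,-1,0,0,0,0])

```text
time: 16.52
position: [0.5416, -0.1535, 0.0623]
tool_rot: [-3.141, 0.0, 1.222]
ft_force: [-2.8, -3.3, 0.6]
grip_width: 0.277
```

jog_arm(commands=[-1,-0.02,0,0,0,-1,0,0,0,0])

```text
time: 16.77
position: [0.5411, -0.1549, 0.0622]
tool_rot: [-3.141, -0.0, 1.222]
ft_force: [-2.5, -3.8, 0.7]
grip_width: 0.279
```

jog_arm(commands=[-1,-0.02,0,0,0,-1,0,0,0,0])

```text
time: 17.02
position: [0.5406, -0.1563, 0.0622]
tool_rot: [-3.142, -0.0, 1.222]
ft_force: [-2.4, -3.9, 0.2]
grip_width: 0.275
```

jog_arm(commands=[-1,-0.014,0,0,0,-1,0,0,0,0])

```text
time: 17.27
position: [0.5403, -0.1573, 0.0622]
tool_rot: [-3.141, -0.0, 1.222]
ft_force: [-2.6, -2.4, 0.1]
grip_width: 0.277
```

jog_arm(commands=[-1,-0.014,0,0,0,-1,0,0,0,0])

```text
time: 17.52
position: [0.54, -0.1581, 0.0622]
tool_rot: [-3.142, -0.0, 1.222]
ft_force: [-1.3, -2.0, 0.3]
grip_width: 0.281
```

jog_arm(commands=[-1,-0.01,0,0,0,-1,0,0,0,0])

```text
time: 17.77
position: [0.5399, -0.1582, 0.0622]
tool_rot: [3.142, -0.001, 1.222]
ft_force: [-0.2, 3.5, -0.1]
grip_width: 0.278
```

```bash
python3 - <<'E'
from h import *
o=env.observe(); print(o["ft_force"],o["position"])
out=[]
f=grab_frame("scene"); a=cv2.resize(f["image"][205:315,180:310],None,fx=4,fy=4,interpolation=cv2.INTER_CUBIC)
o,g,C=wrist(); b=cv2.resize(g["image"][200:400,240:400],(352,440),interpolation=cv2.INTER_CUBIC)
cv2.imwrite("pics/s10.png",cv2.resize(np.hstack([a[:, :440],b]),None,fx=1,fy=1)[:,:,::-1])
E
```

```text
[-0.24468623  3.51587235 -0.12890592] [ 0.53993942 -0.15821035  0.06222677]
```

View pics/s10.png

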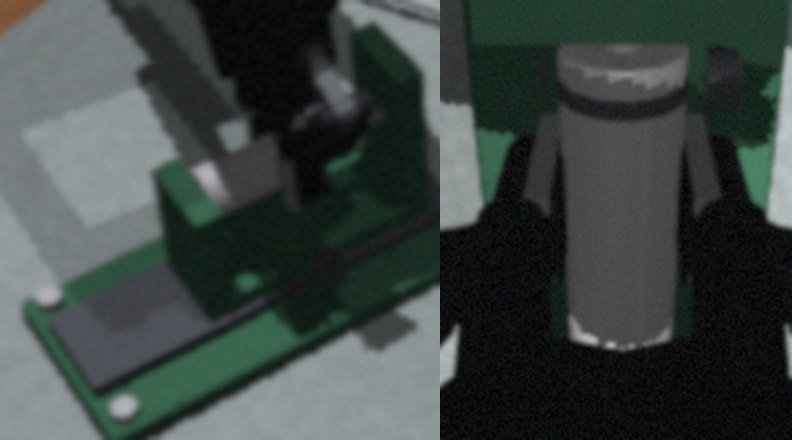

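Hard stop reached exactly at the expected 9.5 mm of travel (force reversed), and the low-end face is flush with the low cheek. Ease off and release.

jog_arm(commands=[-1,0.009,0,0,0,-1,0,0,0,0,-0.3,0,0,0,0,-0.2,0,0,0,0,0.3,0,0,0,0,1,0,0,0,0,1,0,0,0,0,1,0,0,0,0], grip_force=20)

```text
time: 18.88
position: [0.5399, -0.1584, 0.0623]
tool_rot: [3.142, 0.0, 1.222]
ft_force: [0.9, -0.2, -1.5]
grip_width: 1.0
```

jog_arm(commands=[1,0,0,0,0,1,0,0,0,0,1,0,0,-0.15,0,1,0,0,-0.25,0,1,0,0,-0.4,0,1,0,0,-0.4,0,1,0,0,-0.4,0,1,-0.4,0,-0.3,0,1,-0.4,0,0,0,1,0,0,0,0])

```text
time: 20.12
position: [0.5194, -0.2165, 0.2069]
tool_rot: [3.139, 0.001, 1.219]
ft_force: [0.5, 0.5, 0.6]
grip_width: 1.002
```

```bash
python3 - <<'E'
from h import *
f=grab_frame("scene"); a=cv2.resize(f["image"][205:315,185:305],None,fx=3.3,fy=3.3,interpolation=cv2.INTER_CUBIC)
t=grab_frame("top"); b=cv2.resize(t["image"][175:266,355:463],(396,363),interpolation=cv2.INTER_CUBIC)
cv2.imwrite("pics/s11.png",np.hstack([a,b])[:,:,::-1])
cv2.imwrite("pics/top11.png",t["image"][:,:,::-1])
C=cloud(t); c=np.array([.543,-.1565]);u=np.array([.342,.940]);n=np.array([.94,-.342])
q=C[...,:2]-c; T=q@u;S=q@n; hsv=cv2.cvtColor(t["image"],cv2.COLOR_RGB2HSV)
m=(abs(T)<.047)&(abs(S)<.02)&(C[...,2]>.07); 
for a0 in np.arange(-.045,.05,.01):
    k=m&(abs(T-a0)<.005)
    if k.sum(): print(round(a0,3),k.sum(),"z",np.percentile(C[k][:,2],90).round(4),"s",S[k].min().round(4),S[k].max().round(4))
o=np.load("top0.npz")["image"]; d=np.abs(o.astype(int)-t["image"]).max(2)>60; print(d.sum())
E
```

```text
-0.045 173 z 0.5846 s -0.0198 0.0199
-0.035 256 z 0.5845 s -0.0199 0.02
-0.025 328 z 0.5839 s -0.02 0.0198
-0.015 204 z 0.5932 s -0.0199 0.0199
-0.005 396 z 0.5933 s -0.0197 0.02
0.005 200 z 0.5745 s -0.02 0.0116
0.015 41 z 0.0962 s -0.0135 0.0106
0.025 45 z 0.0967 s -0.0145 0.0117
0.035 28 z 0.0941 s -0.0136 0.0093
0.045 5 z 0.0874 s -0.0046 0.0011
19938
```

View pics/s11.png

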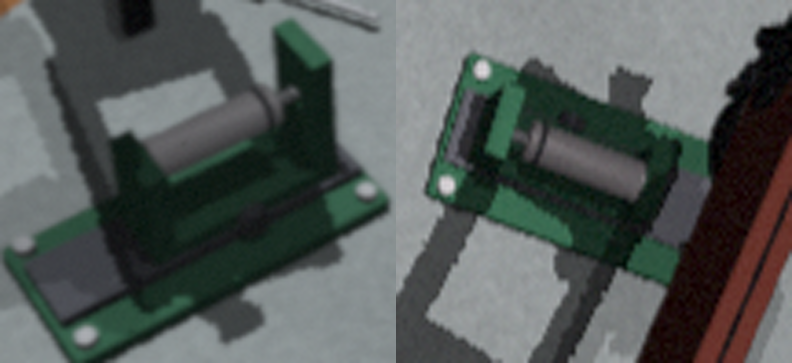

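```bash
python3 -c "
from h import *
print(env.observe()['time']); print(job.sign_off())"
```

```text
20.225
the job is handed in; nothing more can be done
None
```

The small silver roller from the cradle is back in the green yoke with both pins in their recesses, and I handed the job in at about 20 s of the 61 s allowed.

- **Fitting:** I pressed the spring pin about 18 mm against the taller cheek and lowered the roller level. At recess height the push dropped from about 7.5 N to 5.3 N, which showed the spring pin had gone in. I then backed the roller about 9.5 mm until its end met the lower cheek, which means the short pin is in as well. The highest force I read was about 8 N.
- **Last checks:** After release, the pictures show the roller lying level between the cheeks, dark band and spring pin at the taller one. The gripper is clear and the wrist force is near zero.
- **What disagreed:** The top camera put the roller's upper side at 94–97 mm, against 93 mm expected. I took this as camera error, since the same camera also read the taller cheek about 1 mm high. That depth check only covered the spring-pin half, because the arm hid the rest from the top camera.
- **Not confirmed:** I did not measure whether the other things on the bench had moved. The before-and-after picture comparison was spoiled by the arm and its shadow. The arm only passed well above them, and no contact forces showed up.

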